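# Park the conveyor rail behind the post

## Task

Park the loose aluminium rail in its bay on the bench, pushing it along the bench with the fingertips only: swing its robot-side end in behind the steel post, then push the other end round, so that the rail finishes between the bay's two end stops, flat against the back fence along its whole length. Never lift or tip the rail, and leave everything else on the bench where it is.

Things in the scene. Friction and masses are not known exactly. Their poses are not given: they have to be found in the camera images.
- bay: Parking bay of grey painted bars, 18 mm thick, 30 mm tall, bolted down, no floor: a back fence with an end stop at each end. Origin: on the bench at the middle of the fence's inner face. x runs along the fence (roughly away from the robot), y out of the open mouth (roughly to the robot's left); the fence's inner face is y = 0. The space between the stops is 265 mm long for the 220 mm rail.
- bay_near_stop (a point): Tip of the near (robot-side) end stop: bench level, on its inner face, at x = -132.5 mm, y = 60 mm in the bay's axes (the stop reaches 60 mm out from the fence).
- bay_far_stop (a point): Tip of the far end stop: bench level, on its inner face, at x = +132.5 mm, y = 80 mm in the bay's axes (the stop reaches 80 mm out from the fence).
- post: Fixed round steel post, 30 mm diameter, 50 mm tall, in front of the mouth: at x = -50 to -30 mm, y = 115 mm in the bay's axes (100 mm free between it and the fence). Origin: centre of its foot. The rail cannot go in straight between post and far stop, only at a slant of some 45 to 60 degrees, robot-side end first in behind the post.
- rail: Loose straight aluminium rail (slotted profile), 220 mm long, 24 mm wide, 28 mm tall, about 0.35 kg (0.25 to 0.5), lying flat on the bench in front of the bay's mouth, roughly along the fence. Origin: centre of its underside; x along its length, z up. Pushed at one end it swings about a point a little beyond its middle.
- rail_mid (a point): Centre of the rail, 14 mm above its underside.
- rail_end_a (a point): Centre of the rail's end face at its own -x end: the end nearer the robot at the start (14 mm above the underside).
- rail_end_b (a point): Centre of the rail's end face at its own +x end: the end farther from the robot at the start (14 mm above the underside).
- spool: Bystander, loose: solder spool, 56 mm wide, 48 mm tall, standing to the left of the rail. Origin at its underside.
- jar: Bystander, loose: small amber jar with a red cap, 48 mm wide, 55 mm tall, beyond the far end of the bay. Origin at its underside.
- tape: Bystander, loose: roll of tape lying flat, 90 mm wide, 20 mm tall, behind the back fence. Origin at its underside.
- board: Bystander, loose: circuit board, 110 x 75 mm, 16 mm tall, on the left of the bench. Origin at its underside.
- screwdriver: Bystander, loose: screwdriver 170 mm long, lying behind the back fence.
- heatsink: Bystander, loose: black heat-sink block, 40 x 50 x 30 mm, on the left of the bench. Origin at its underside.
There are look-alikes about, which are no part of the job. Leave any green look-alike of the rail alone.

How it is judged (in metres and radians):
On the way:
1. one end of the rail is in the bay, deeper than the post, while the other end is still outside (((y of rail_end_a in the frame of bay below 0.085 m and y of rail_end_b in the frame of bay above 0.095 m) or (y of rail_end_b in the frame of bay below 0.085 m and y of rail_end_a in the frame of bay above 0.095 m))), for 0.1 s.
At the end, for the whole second after the job is handed in: The rail lies flat on the bench between the two end stops, along the back fence: at both ends its side is no more than 7 mm from the fence, and it is at rest (y of rail_end_a in the frame of bay between 0.004 and 0.019 m and x of rail_end_a in the frame of bay between -0.14 and 0.14 m and y of rail_end_b in the frame of bay between 0.004 and 0.019 m and x of rail_end_b in the frame of bay between -0.14 and 0.14 m and height (world z) of rail_mid below 0.02 m and linear speed of rail below 0.01 m/s and angular speed of rail below 0.08 rad/s); the robot touches nothing.
It fails at once if the rail is lifted more than 10 mm (height (world z) of rail_mid above 0.024 m).
It fails at once if the rail is tipped (angle between rail's own z axis and vertical above 0.2 rad).
It fails at once if something else on the bench is moved by more than 20 mm (distance of any of spool, jar, tape, board, screwdriver, heatsink from where it was at the start of the episode above 0.02 m).
It also fails if it takes over 72 s, if anything falls off the work surface, if the arm or the gripper's body presses on something with over 40 N, if the wrist force passes 120 N, or if a joint passes its speed limit or range.

## Robot

A 7-joint arm with a two-finger parallel gripper is mounted at the origin on the work surface. World frame = base frame: x ahead of the robot, y to its left, z up, the work surface at z = 0. Lengths are in mm, angles in rad, forces in N, time in s.
With the tool pointing down it reaches from about 350 to 900 mm from the base axis. Payload 7.2 kg.
Tool frame: the origin (TCP) lies between the finger pads; the fingertips stand 14 mm ahead of it and the grasp point (between the pads) lies 5 mm behind it (manip.nose_length is the distance from the TCP to the fingertips, in mm); x points along the fingers, z is the direction in which the jaws open and shut, and the axes are right-handed (so a half turn about x gives the same grasp; the last joint's range is limited). The gripper opens to 88 mm and grips with 3 to 60 N. Pads are 20 mm wide; open, the fingers measure 115 mm over their backs; the gripper's body (75 mm by 178 mm) begins 61 mm behind the grasp point.
Start: joints at [-1.358, 0.411, -0.013, 1.596, 0.006, 1.134, -0.082], TCP at [173.212, 600.522, 236.653] pointing down, gripper open.
Joint ranges: [-2.95, 2.95], [-0.29, 1.99], [-1.47, 1.44], [0.14, 2.54], [-1.03, 4.17], [0.13, 1.85], [-2.86, 2.86]. Speed limits (rad/s): [2.39, 2.39, 3.01, 3.01, 3.14, 3.14, 3.14].

## Interface

Orientations are given as a rotation vector (axis times angle).
In Python, from cell import manip, eyes gives the robot as it stands. The module is installed in compiled form; this text tells all that it offers.
- The arm moves only by the shell command python3 -m jog 'ROWS'. ROWS is a JSON object of lists of equal length, an entry for each row: "translation": the shift along the world's x, y, z in cm, a list of three; "dr": the turn, a rotation vector about the world's x, y, z in rad, a list of three; "grip": the closure in counts, from 0 (fully open) to 255 (shut). In form: {"translation": [[tx, ty, tz], ...], "dr": [[wx, wy, wz], ...], "grip": [grip, ...]}. A call has exactly 5 rows; each row shifts and turns the commanded pose from where the row before left it; what a row does not reach is not made up. A row lasts 1/10 s, in which the tool goes at most 50 mm and 8.59 degrees, less where a joint would pass 70% of its speed; a pose out of reach is approached as far as the arm can. A call with a gripper value outside its range is refused whole. The fingers move at their own pace and stop on an object; the grip force is fixed at half the most. Time passes only in rows, so rows that do not move let the fingers close, or fill a call up. It gives the time, the measured TCP pose, the force and the opening at its end, in the units of the state.
- manip.sense(): the state, without advancing time (a new reading comes with each control period).
- eyes.get_image(name): name is "scene" or "top" or "wrist"; returns a dict with "image" (420x560x3 uint8, blue, green, red), "range_z" (420x560 float32, mm along the optical axis (not along the pixel's ray), 0 where there is no reading), "fx", "fy", "cx", "cy" (pixels), "cam_to_world" (4x4, takes a point from camera to world coordinates); the wrist camera has in their place "mount" (4x4, takes a point from camera to tool coordinates, whose origin is the TCP and whose axes are the tool frame's). Camera axes: x right, y down, z forward; pixel columns grow to the right and rows downward; lengths in mm; the calibration is good to about 2 mm. A picture is of the moment at which its call begins: read the wrist's pose just before it.
- manip.hand_in(): hands the job in, once; it reports no verdict.
The state is a dict: "time_s": time; "q": joint angles; "dq": joint speeds; "tau": joint torques, N m; "position": TCP position; "ee_rot": TCP orientation; "ft_force": force on the tool from outside, world axes, zero at the start; "moment": the same for the moment, N m; "finger_gap": finger opening in mm.
Only numpy, scipy, OpenCV 4.12 (cv2) and the standard library are available. Lean on these libraries where they do the work, as an engineer would, in place of code of your own. Each camera call takes 0.05 s, during which the arm holds its last target. There are 200 camera calls.

## Working session

There is one attempt and no reset: what is moved stays moved. The work goes in short steps, Python scripts to look and compute and a shell command to move; the robot and the scene stay as the last step left them, time stands still between calls to the robot, and variables do not carry over. Pictures are saved under pics/ and viewed, about 8 in all and at most 12, crops included, and the job is handed in when it is done.

```bash
mkdir -p pics; ls; cat > h.py <<'E'
import numpy as np, cv2
from cell import manip, eyes
def pts(d):
    z=d["range_z"]; v,u=np.mgrid[:z.shape[0],:z.shape[1]]
    P=np.stack([(u-d["cx"])/d["fx"]*z,(v-d["cy"])/d["fy"]*z,z,np.ones_like(z)],-1)
    return (P@np.array(d["cam_to_world"]).T)[...,:3]
def ray(d,u,v,h):
    T=np.array(d["cam_to_world"]); r=T[:3,:3]@np.array([(u-d["cx"])/d["fx"],(v-d["cy"])/d["fy"],1])
    return T[:3,3]+r*(h-T[2,3])/r[2]
E
python3 - <<'E'
from h import *
s=manip.sense(); print({k:np.round(v,3) for k,v in s.items()}, manip.nose_length)
for n in ("top","scene"):
    d=eyes.get_image(n); cv2.imwrite(f"pics/{n}1.png",d["image"]); np.save(f"pics/{n}1.npy",d,allow_pickle=True)
    print(n,d["fx"],d["cx"],d["cy"],np.round(d["cam_to_world"],3).tolist())
E
```

```text
pics
{'time_s': np.float64(0.0), 'q': array([-1.358,  0.412, -0.013,  1.597,  0.006,  1.134, -0.082]), 'dq': array([-0.   ,  0.   ,  0.002,  0.002,  0.001,  0.001,  0.001]), 'tau': array([-0.0000e+00, -5.8797e+01,  6.4200e-01, -2.9106e+01, -5.4000e-02,
        1.9000e-02,  0.0000e+00]), 'position': array([173.125, 600.066, 235.826]), 'ee_rot': array([-1.001,  1.33 ,  0.999]), 'ft_force': array([0.216, 1.019, 0.767]), 'moment': array([-0.015, -0.009, -0.067]), 'finger_gap': np.float64(88.073)} 14.0
top 481.18276353545076 273.3376551171012 210.02725623740326 [[-0.001, -0.978, 0.207, 328.174], [-1.0, 0.002, 0.005, 24.133], [-0.005, -0.207, -0.978, 1114.421], [0.0, 0.0, 0.0, 1.0]]
scene 515.5717284612517 288.6917433838867 206.29217856065776 [[0.785, 0.448, -0.428, 1036.19], [0.62, -0.573, 0.536, -613.263], [-0.005, -0.686, -0.728, 913.719], [0.0, 0.0, 0.0, 1.0]]
```

View pics/top1.png

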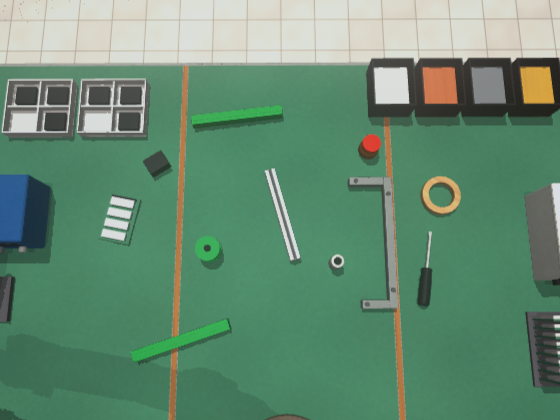

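View pics/scene1.png

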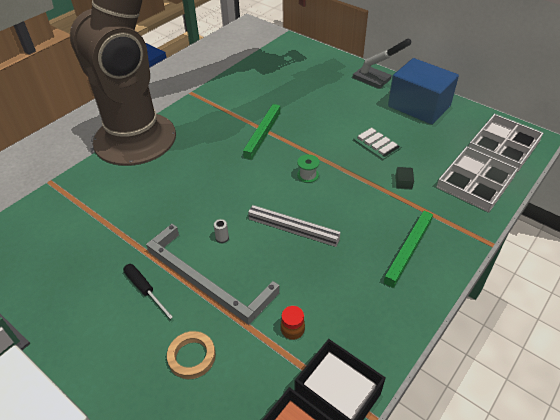

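The top view shows the rail from (270,170) to (295,259), the post at (337,261), the bay with its fence from (388,180) to (393,305), the near stop tip at (363,304) and the far stop tip at (350,181). The spool is at (207,248) and the jar at (371,146). The green bars are look-alikes.

```bash
cat >> h.py <<'E'
def rail(d,P=None,roi=None):
    """rail pose from the top view: non-green pale pixels at height 15..36, in bay-ish region"""
    P=pts(d) if P is None else P
    hsv=cv2.cvtColor(d["image"],cv2.COLOR_BGR2HSV)
    return P,hsv
E
python3 - <<'E'
from h import *
d=np.load("pics/top1.npy",allow_pickle=True).item(); P,hsv=rail(d)
z=P[...,2]; print("bench z",np.median(z[200:300,300:330]))
def comps(m,name):
    n,l,st,c=cv2.connectedComponentsWithStats(m.astype(np.uint8))
    for i in range(1,n):
        if st[i,4]<40: continue
        q=P[l==i]; r=cv2.minAreaRect(q[:,:2].astype(np.float32)); 
        print(name,np.round(c[i]),st[i,4],"zmed",np.round(np.median(q[:,2]),1),"zmax",np.round(q[:,2].max(),1),"rect",np.round(r[0],1),np.round(r[1],1),round(r[2],1), np.round(cv2.boxPoints(r)).tolist())
roi=np.zeros(z.shape,bool); roi[125:330,180:470]=1
comps(roi&(z>14)&(z<70),"h")
# back fence & rail by colour with ray to top plane
for n,box in (("rail",(160,268,258,306)),("bay",(170,315,342,402))):
    m=np.zeros(z.shape,np.uint8); a,b,c,e=box; m[a:b,c:e]=(hsv[a:b,c:e,1]<70)&(hsv[a:b,c:e,2]>70)
    cs=max(cv2.findContours(m,0,cv2.CHAIN_APPROX_NONE)[0],key=cv2.contourArea)[:,0]
    W=np.array([ray(d,u,v,28 if n=="rail" else 30)[:2] for u,v in cs],np.float32)
    r=cv2.minAreaRect(W); print(n,len(cs),np.round(r[0],1),np.round(r[1],1),r[2],np.round(cv2.boxPoints(r)).tolist())
E
```

```text
bench z 0.41119429024092824
h [370. 146.] 399 zmed 53.1 zmax 60.2 rect [ 709.  -197.5] [44.4 44.3] 18.3 [[681.0, -184.0], [695.0, -226.0], [737.0, -212.0], [723.0, -170.0]]
h [282. 215.] 1016 zmed 27.8 zmax 35.0 rect [550.6   9.6] [220.6  24.6] 15.5 [[441.0, -8.0], [448.0, -32.0], [660.0, 27.0], [654.0, 51.0]]
h [441. 195.] 645 zmed 19.2 zmax 26.5 rect [ 596.1 -363.1] [89.4 88.4] 88.9 [[551.0, -407.0], [639.0, -409.0], [641.0, -319.0], [553.0, -318.0]]
h [384. 241.] 1728 zmed 29.4 zmax 36.9 rect [ 486.3 -196.9] [299.7  98.8] 0.2 [[336.0, -148.0], [337.0, -247.0], [636.0, -246.0], [636.0, -147.0]]
h [207. 248.] 486 zmed 48.3 zmax 54.5 rect [468.1 177.2] [54.3 54.4] 88.0 [[440.0, 151.0], [494.0, 149.0], [496.0, 203.0], [442.0, 205.0]]
h [425. 285.] 462 zmed 22.2 zmax 29.5 rect [ 404.4 -315.4] [ 25.8 127.2] 81.3 [[340.0, -319.0], [465.0, -338.0], [469.0, -312.0], [344.0, -293.0]]
h [337. 262.] 162 zmed 49.5 zmax 55.8 rect [ 437.7 -111.3] [27.2 29. ] 87.8 [[423.0, -124.0], [452.0, -125.0], [453.0, -98.0], [424.0, -97.0]]
h [218. 326.] 196 zmed 28.0 zmax 34.2 rect [302.6 161.3] [71.4 21.7] 89.7 [[292.0, 126.0], [313.0, 126.0], [314.0, 197.0], [292.0, 197.0]]
rail 199 [550.7  10. ] [223.3  26. ] 15.584915161132812 [[440.0, -7.0], [447.0, -33.0], [662.0, 27.0], [655.0, 53.0]]
bay 414 [ 486.4 -203.6] [328.8 100. ] 3.9271411895751953 [[319.0, -165.0], [326.0, -265.0], [654.0, -242.0], [647.0, -142.0]]
```

```bash
cat > h.py <<'E'
import numpy as np, cv2, json, os
from cell import manip, eyes
def pts(d):
    z=d["range_z"]; v,u=np.mgrid[:z.shape[0],:z.shape[1]]
    P=np.stack([(u-d["cx"])/d["fx"]*z,(v-d["cy"])/d["fy"]*z,z,np.ones_like(z)],-1)
    return (P@np.array(d["cam_to_world"]).T)[...,:3]
def getbay(P):
    z=P[...,2]; m=np.zeros(z.shape,bool); m[170:315,340:402]=1; m&=(z>20)&(z<38)
    Q=P[m][:,:2]
    f=Q[(Q[:,0]>370)&(Q[:,0]<600)&(Q[:,1]<-200)]
    vx,vy,x0,y0=cv2.fitLine(f.astype(np.float32),cv2.DIST_HUBER,0,.01,.01).ravel()
    a=np.arctan2(vy*np.sign(vx),abs(vx)); ex=np.array([np.cos(a),np.sin(a)]); ey=np.array([-ex[1],ex[0]])
    s=Q@ex; c=(np.percentile(s,.5)+np.percentile(s,99.5))/2
    w=np.percentile((f@ey),[2,50,98])
    y_in=np.array([x0,y0])@ey+9
    return c*ex+y_in*ey,a,s.min(),s.max(),w
def tobay(p,B):
    o,a=np.array(B[:2]),B[2]; d=np.asarray(p)[...,:2]-o
    return np.stack([d[...,0]*np.cos(a)+d[...,1]*np.sin(a),-d[...,0]*np.sin(a)+d[...,1]*np.cos(a)],-1)
def frombay(p,B):
    o,a=np.array(B[:2]),B[2]; x,y=p
    return o+[x*np.cos(a)-y*np.sin(a),x*np.sin(a)+y*np.cos(a)]
if os.path.exists("bay.json"): B=json.load(open("bay.json"))
def findrail(d):
    """bright rail stripes in the top view, points at height ~28, in a box in bay axes"""
    P=pts(d); b=tobay(P,B); z=P[...,2]; hsv=cv2.cvtColor(d["image"],cv2.COLOR_BGR2HSV)
    m=(z>15)&(z<38)&(b[...,0]>-126)&(b[...,0]<240)&(b[...,1]>2)&(b[...,1]<300)&(hsv[...,1]<60)
    m&=~((b[...,0]>128)&(b[...,1]<90))
    n,l,st,c=cv2.connectedComponentsWithStats(m.astype(np.uint8)); i=1+np.argmax(st[1:,4])
    q=b[l==i].astype(np.float32); r=cv2.minAreaRect(q); bx=cv2.boxPoints(r)
    k=np.argsort([np.linalg.norm(bx[j]-bx[(j+1)%4]) for j in range(4)])[:2]
    e=sorted([(bx[j]+bx[(j+1)%4])/2 for j in k],key=lambda t:t[0])
    return np.array(e),r[1]
E
python3 - <<'E'
from h import *
d=np.load("pics/top1.npy",allow_pickle=True).item(); P=pts(d)
o,a,s0,s1,w=getbay(P); print(o,a,s0,s1,s1-s0,w)
json.dump([*map(float,o),float(a)],open("bay.json","w"))
import h; h.B=[*o,a]
print("rail",h.findrail(d)); 
for n,p in dict(post=(437.7,-111.3),spool=(468,177),jar=(709,-197)).items(): print(n,tobay(p,h.B))
from scipy.spatial.transform import Rotation as R
s=manip.sense(); print(R.from_rotvec(s["ee_rot"]).as_matrix().round(3))
E
```

```text
[ 485.63436458 -226.01082481] -0.0011768775 336.80887356246313 636.2541457352298 299.4452721727667 [-244.06896895 -234.46611941 -226.42614171]
rail (array([[-41.542175, 205.97803 ],
       [170.89537 , 265.31845 ]], dtype=float32), (220.56971740722656, 24.59087371826172))
post [-48.06933086 114.6543299 ]
spool [-18.10864626 402.98978307]
jar [223.33133347  29.27367801]
[[-0.    -0.961  0.277]
 [-0.001  0.277  0.961]
 [-1.    -0.    -0.001]]
```

```bash

for i in 1 2 3; do python3 -m jog '{"translation":[[1.8,-3.8,0],[1.8,-3.8,0],[1.8,-3.8,0],[1.8,-3.8,0],[1.8,-3.8,0]],"dr":[[0,0,-0.068],[0,0,-0.068],[0,0,-0.068],[0,0,-0.068],[0,0,-0.068]],"grip":[255,255,255,255,255]}'; done
cat >> h.py <<'E'
def st():
    from scipy.spatial.transform import Rotation as R
    s=manip.sense(); M=R.from_rotvec(s["ee_rot"]).as_matrix()
    print("t",round(s["time_s"],2),"tcp bay",tobay(s["position"],B).round(1),"z",round(s["position"][2],1),"toolz yaw deg",round(np.degrees(np.arctan2(M[1,2],M[0,2])),1),"x",M[:,0].round(3),"F",np.round(s["ft_force"],1),"gap",round(float(s["finger_gap"]),1))
E
python3 -c "
from h import *;st()"
```

```text
time_s: 0.6
position: [263.6, 408.7, 236.4]
ee_rot: [-0.739, 1.442, 0.739]
ft_force: [0.7, -1.2, 0.7]
finger_gap: 51.3
time_s: 1.1
position: [353.5, 218.8, 236.6]
ee_rot: [-0.476, 1.518, 0.476]
ft_force: [1.0, -0.1, 0.3]
finger_gap: 11.4
time_s: 1.6
position: [443.5, 28.9, 236.7]
ee_rot: [-0.21, 1.56, 0.21]
ft_force: [1.1, 0.4, -0.3]
finger_gap: 0.7
t 1.6 tcp bay [-42.4 254.8] z 236.7 toolz yaw deg 15.3 x [ 0.  0. -1.] F [ 1.1  0.4 -0.3] gap 0.7
```

```bash

python3 -m jog '{"translation":[[0.1,0,-4.2],[0.1,0,-4.2],[0.1,0,-4.2],[0.1,0,-4.2],[0.1,0,-4.2]],"dr":[[0,0,0],[0,0,0],[0,0,0],[0,0,0],[0,0,0]],"grip":[255,255,255,255,255]}'
python3 -m jog '{"translation":[[0.3,0,-0.35],[0.1,-1.0,0],[0.2,-0.9,0],[0.2,-0.8,0],[0.2,-0.8,0]],"dr":[[0,0,0],[0,0,0],[0,0,0.02],[0,0,0.06],[0,0,0.06]],"grip":[255,255,255,255,255]}'
python3 -m jog '{"translation":[[0.2,-0.8,0],[0.2,-0.8,0],[0.3,-0.7,0],[0.3,-0.5,0],[0,0,0]],"dr":[[0,0,0.06],[0,0,0.06],[0,0,0.06],[0,0,0.04],[0,0,0]],"grip":[255,255,255,255,255]}'
python3 - <<'E'
from h import *
st(); d=eyes.get_image("top"); cv2.imwrite("pics/t2.png",d["image"][120:340,180:420].repeat(2,0).repeat(2,1)); print(findrail(d))
E
```

```text
time_s: 2.1
position: [448.1, 30.5, 25.0]
ee_rot: [-0.212, 1.56, 0.212]
ft_force: [0.6, 1.9, -1.3]
finger_gap: 0.4
time_s: 2.6
position: [459.7, -5.4, 25.8]
ee_rot: [-0.323, 1.543, 0.323]
ft_force: [-0.6, 1.0, -1.2]
finger_gap: 0.4
time_s: 3.1
position: [470.0, -34.0, 25.8]
ee_rot: [-0.493, 1.51, 0.491]
ft_force: [0.1, -0.3, 0.8]
finger_gap: 0.7
t 3.1 tcp bay [-15.8 192. ] z 25.8 toolz yaw deg 36.0 x [ 0.004 -0.    -1.   ] F [ 0.1 -0.3  0.8] gap 0.7
(array([[ 89.763435, 232.25418 ],
       [165.79752 , 280.5627  ]], dtype=float32), (90.08272552490234, 24.724302291870117))
```

View pics/t2.png

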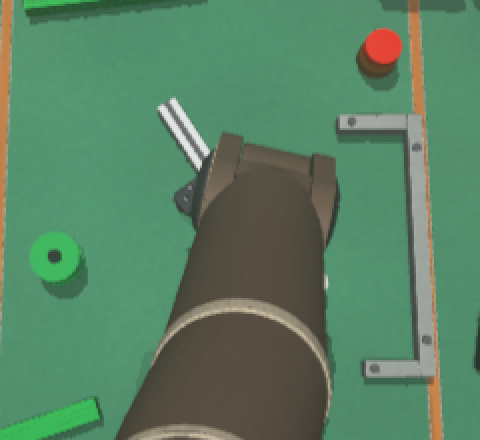

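The arm hides the rail's near half, but the far end shows in the crop at about (165,105). The rail lies at 32°, which matches the plan, and nothing else has moved.

```bash

cat >> h.py <<'E'
def rails():
    """rail end points visible in either camera (bay axes), with the rect; a full view measures 220 long"""
    for n in ("top","scene"):
        d=eyes.get_image(n)
        e,w=findrail(d); L=max(w); t=np.degrees(np.arctan2(*(e[1]-e[0])[::-1])); u=(e[1]-e[0])/np.linalg.norm(e[1]-e[0])
        print(n,"e0",e[0].round(1),"e1",e[1].round(1),"L,w",np.round(w,1),"ang",t.round(1),"A from e1",(e[1]-220*u).round(1),"B from e0",(e[0]+220*u).round(1))
        globals()[n]=d
E
python3 -m jog '{"translation":[[0.3,-0.7,-0.2],[0.35,-0.7,0],[0.4,-0.7,0],[0.5,-0.7,0],[0.5,-0.6,0]],"dr":[[0,0,0.07],[0,0,0.07],[0,0,0.07],[0,0,0.07],[0,0,0.06]],"grip":[255,255,255,255,255]}'
python3 - <<'E'
from h import *
st(); rails()
E
```

```text
time_s: 3.65
position: [489.0, -66.7, 22.4]
ee_rot: [-0.758, 1.434, 0.757]
ft_force: [-1.3, 0.8, 0.8]
finger_gap: 0.0
t 3.65 tcp bay [  3.2 159.3] z 22.4 toolz yaw deg 55.7 x [ 0.001 -0.    -1.   ] F [-1.3  0.8  0.8] gap 0.0
top e0 [ 88.4 220.2] e1 [155.1 293.2] L,w [98.9 24.7] ang 47.6 A from e1 [  6.8 130.7] B from e0 [236.7 382.7]
scene e0 [  8.7 130.8] e1 [160.2 291.1] L,w [220.5  34.7] ang 46.6 A from e1 [  9.  131.2] B from e0 [159.8 290.7]
```

```bash

python3 -m jog '{"translation":[[0.6,-0.5,0],[0.6,-0.5,0],[0,0,0],[-2.0,1.5,0.5],[-1.0,0.8,5.0]],"dr":[[0,0,0],[0,0,0],[0,0,0],[0,0,0],[0,0,0]],"grip":[255,255,255,255,255]}'
python3 - <<'E'
from h import *
st(); rails()
E
```

```text
time_s: 4.25
position: [466.9, -52.8, 71.1]
ee_rot: [-0.754, 1.444, 0.76]
ft_force: [1.2, 0.5, 1.2]
finger_gap: 0.5
t 4.25 tcp bay [-18.9 173.1] z 71.1 toolz yaw deg 55.6 x [-0.01 -0.   -1.  ] F [1.2 0.5 1.2] gap 0.5
top e0 [ 89.5 214.7] e1 [151.2 298.3] L,w [104.   25.6] ang 53.6 A from e1 [ 20.5 121.4] B from e0 [220.2 391.7]
scene e0 [ 24.3 119.2] e1 [153.6 296.9] L,w [219.8  31. ] ang 54.0 A from e1 [ 24.2 119. ] B from e0 [153.8 297.1]
```

```bash

python3 -m jog '{"translation":[[3.7,2.9,0],[3.7,2.9,0],[3.7,2.9,0],[3.7,2.9,0],[3.75,2.95,0]],"dr":[[0,0,-0.03],[0,0,0],[0,0,0],[0,0,0],[0,0,0]],"grip":[255,255,255,255,255]}'
python3 -m jog '{"translation":[[0,0,0],[0,0,-2.4],[0,0,-2.4],[-0.6,-0.8,0],[-0.6,-0.8,0]],"dr":[[0,0,0],[0,0,0],[0,0,0],[0,0,0],[0,0,0]],"grip":[255,255,255,255,255]}'
python3 -m jog '{"translation":[[-0.6,-0.8,0],[-0.6,-0.8,0],[-0.6,-0.8,0],[-0.6,-0.8,0],[0,0,0]],"dr":[[0,0,0],[0,0,0],[0,0,0],[0,0,0],[0,0,0]],"grip":[255,255,255,255,255]}'
python3 - <<'E'
from h import *
st(); rails()
E
```

```text
time_s: 4.85
position: [658.2, 93.1, 74.3]
ee_rot: [-0.733, 1.443, 0.733]
ft_force: [0.4, -0.1, -0.0]
finger_gap: 0.3
time_s: 5.35
position: [643.9, 74.9, 26.3]
ee_rot: [-0.733, 1.444, 0.733]
ft_force: [1.0, 0.4, 0.9]
finger_gap: 0.4
time_s: 5.85
position: [620.2, 42.2, 27.5]
ee_rot: [-0.733, 1.443, 0.732]
ft_force: [-0.2, 0.3, 0.1]
finger_gap: 0.4
t 5.85 tcp bay [134.3 268.3] z 27.5 toolz yaw deg 53.8 x [ 0.001 -0.    -1.   ] F [-0.2  0.3  0.1] gap 0.4
top e0 [-3.5 84.8] e1 [ 84.2 205.7] L,w [149.3  26.1] ang 54.0 A from e1 [-45.1  27.6] B from e0 [125.7 262.8]
scene e0 [-1.2 82.3] e1 [129.2 261. ] L,w [221.1  30.3] ang 53.9 A from e1 [-0.5 83.2] B from e0 [128.5 260. ]
```

```bash

python3 -m jog '{"translation":[[-0.6,-0.8,-0.3],[-0.6,-0.8,0],[-0.6,-0.8,0],[-0.6,-0.8,0],[-0.6,-0.8,0]],"dr":[[0,0,0],[0,0,0],[0,0,0],[0,0,0],[0,0,0]],"grip":[255,255,255,255,255]}'
python3 -m jog '{"translation":[[-0.6,-0.8,0],[-0.6,-0.8,0],[0,0,0],[1.2,1.6,0],[0.5,0.7,4.5]],"dr":[[0,0,0],[0,0,0],[0,0,0],[0,0,0],[0,0,0]],"grip":[255,255,255,255,255]}'
python3 - <<'E'
from h import *
st(); rails()
E
```

```text
time_s: 6.45
position: [590.2, 3.3, 23.6]
ee_rot: [-0.733, 1.443, 0.733]
ft_force: [3.0, 3.4, 3.7]
finger_gap: 0.2
time_s: 6.95
position: [591.0, 11.0, 62.9]
ee_rot: [-0.731, 1.456, 0.738]
ft_force: [0.4, 0.3, 0.3]
finger_gap: 0.6
t 6.95 tcp bay [105.1 237.1] z 62.9 toolz yaw deg 53.9 x [-0.013 -0.002 -1.   ] F [0.4 0.3 0.3] gap 0.6
top e0 [-46.6  27.6] e1 [ 48.8 159.5] L,w [162.8  25.5] ang 54.1 A from e1 [-80.1 -18.8] B from e0 [ 82.4 205.8]
scene e0 [-43.   24.9] e1 [ 85.  203.4] L,w [219.6  31.4] ang 54.4 A from e1 [-43.2  24.6] B from e0 [ 85.2 203.7]
```

```bash

python3 -m jog '{"translation":[[-2.8,-1.1,0.3],[-2.8,-1.1,0],[0,0,-2.0],[0,0,-2.2],[0,0,0]],"dr":[[0,0,0],[0,0,0],[0,0,0],[0,0,0],[0,0,0]],"grip":[255,255,255,255,255]}'
python3 -m jog '{"translation":[[1.0,-0.8,0],[0.75,-0.4,0],[0.75,-0.45,0],[0.7,-0.5,0],[0.6,-0.6,0]],"dr":[[0,0,0],[0,0,-0.06],[0,0,-0.07],[0,0,-0.07],[0,0,-0.07]],"grip":[255,255,255,255,255]}'
python3 -m jog '{"translation":[[0.6,-0.6,0],[0.6,-0.6,0],[0,0,0],[-1,2,0],[-1,2,3]],"dr":[[0,0,-0.07],[0,0,-0.07],[0,0,0],[0,0,0],[0,0,0]],"grip":[255,255,255,255,255]}'
python3 - <<'E'
from h import *
st(); rails(); cv2.imwrite("pics/s3.png",scene["image"])
E
```

```text
time_s: 7.55
position: [536.7, -12.0, 27.1]
ee_rot: [-0.732, 1.449, 0.735]
ft_force: [-0.3, -0.3, 0.4]
finger_gap: 0.6
time_s: 8.05
position: [579.0, -39.5, 30.6]
ee_rot: [-0.523, 1.506, 0.522]
ft_force: [-0.2, 0.3, 0.5]
finger_gap: 0.5
time_s: 8.55
position: [567.4, -11.2, 57.5]
ee_rot: [-0.416, 1.536, 0.417]
ft_force: [-0.9, -0.2, 0.3]
finger_gap: 0.2
t 8.55 tcp bay [ 81.5 215. ] z 57.5 toolz yaw deg 30.4 x [-0.005 -0.001 -1.   ] F [-0.9 -0.2  0.3] gap 0.2
top e0 [-60.5  44.1] e1 [104.8 146.2] L,w [194.4  25.5] ang 31.7 A from e1 [-82.3  30.6] B from e0 [126.6 159.7]
scene e0 [-58.   41.1] e1 [128.  158.1] L,w [219.7  29.8] ang 32.2 A from e1 [-58.2  41. ] B from e0 [128.2 158.3]Traceback (most recent call last):
  File "<stdin>", line 2, in <module>
NameError: name 'scene' is not defined
```

```bash

python3 -m jog '{"translation":[[3.4,-2.1,0.5],[3.4,-2.1,0],[0,0,-2.2],[0,0,-2.0],[0,0,0]],"dr":[[0,0,0.03],[0,0,0],[0,0,0],[0,0,0],[0,0,0]],"grip":[255,255,255,255,255]}'
python3 -m jog '{"translation":[[-0.8,-0.5,0],[-0.8,-0.5,0],[-0.8,-0.5,0],[-0.8,-0.5,0],[-0.7,-0.44,0]],"dr":[[0,0,0],[0,0,0],[0,0,0],[0,0,0],[0,0,0]],"grip":[255,255,255,255,255]}'
python3 -m jog '{"translation":[[-0.7,-0.44,0],[0,0,0],[1.5,0.9,0],[0,0,3],[0,0,1]],"dr":[[0,0,0],[0,0,0],[0,0,0],[0,0,0],[0,0,0]],"grip":[255,255,255,255,255]}'
python3 - <<'E'
import h; from h import *
st(); rails(); cv2.imwrite("pics/s3.png",h.scene["image"])
E
```

```text
time_s: 9.15
position: [635.9, -53.6, 20.1]
ee_rot: [-0.439, 1.53, 0.44]
ft_force: [-0.4, 1.1, -0.0]
finger_gap: 0.4
time_s: 9.65
position: [599.0, -77.3, 23.8]
ee_rot: [-0.439, 1.523, 0.438]
ft_force: [3.0, 3.0, 2.9]
finger_gap: 0.5
time_s: 10.15
position: [606.7, -72.9, 63.7]
ee_rot: [-0.439, 1.526, 0.438]
ft_force: [-0.4, -0.6, 0.9]
finger_gap: 0.6
t 10.15 tcp bay [120.9 153.2] z 63.7 toolz yaw deg 32.1 x [-0.    -0.001 -1.   ] F [-0.4 -0.6  0.9] gap 0.6
top e0 [-91.5  24.6] e1 [-13.6  73. ] L,w [91.7 24.9] ang 31.9 A from e1 [-200.4  -43.2] B from e0 [ 95.3 140.8]
scene e0 [-88.5  21.7] e1 [ 97.6 138.1] L,w [219.6  28.8] ang 32.0 A from e1 [-88.9  21.5] B from e0 [ 98.  138.3]
```

View pics/s3.png

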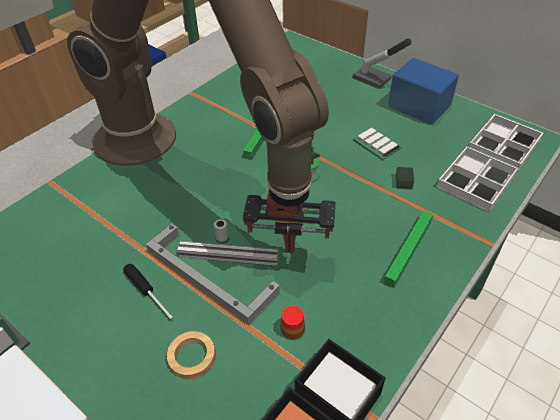

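The scene view shows the rail from (180,247) to (277,257), with its robot-side end behind the post at (221,230). The bystanders have not moved. Next I'll swing the far end round.

```bash

python3 -m jog '{"translation":[[-2.8,0.4,0.2],[-2.8,0.4,0],[0,0,-2.2],[0,0,-2.0],[0,0,0]],"dr":[[0,0,0],[0,0,0],[0,0,0],[0,0,0],[0,0,0]],"grip":[255,255,255,255,255]}'
python3 -m jog '{"translation":[[0.7,-1.05,0],[0.65,-0.95,0],[0.65,-0.95,0],[0.6,-0.95,0],[0.3,-1.1,0]],"dr":[[0,0,-0.05],[0,0,-0.09],[0,0,-0.09],[0,0,-0.09],[0,0,-0.08]],"grip":[255,255,255,255,255]}'
python3 -m jog '{"translation":[[0.3,-1.0,0],[0.2,-0.8,0],[0,0,0],[-0.5,2.5,0],[-0.5,1,3.5]],"dr":[[0,0,-0.08],[0,0,-0.08],[0,0,0],[0,0,0],[0,0,0]],"grip":[255,255,255,255,255]}'
python3 - <<'E'
import h; from h import *
st(); rails()
E
```

```text
time_s: 10.75
position: [547.7, -64.5, 19.8]
ee_rot: [-0.438, 1.531, 0.44]
ft_force: [-0.2, 0.3, 0.6]
finger_gap: 0.5
time_s: 11.25
position: [581.1, -115.5, 23.5]
ee_rot: [-0.121, 1.566, 0.121]
ft_force: [0.3, 0.9, -0.1]
finger_gap: 0.4
time_s: 11.75
position: [572.2, -95.3, 54.8]
ee_rot: [-0.001, 1.577, 0.003]
ft_force: [0.1, 0.4, -0.7]
finger_gap: 0.8
t 11.75 tcp bay [ 86.4 130.8] z 54.8 toolz yaw deg 0.1 x [-0.007  0.001 -1.   ] F [ 0.1  0.4 -0.7] gap 0.8
top e0 [-102.6   47.4] e1 [47.2 62.5] L,w [150.5  25.5] ang 5.7 A from e1 [-171.7   40.5] B from e0 [116.3  69.4]
scene e0 [-100.8   44. ] e1 [119.3  67.6] L,w [221.4  29. ] ang 6.1 A from e1 [-99.5  44.2] B from e0 [117.9  67.5]
```

```bash

python3 -m jog '{"translation":[[-2.8,-1.5,0.3],[-2.8,-1.6,0],[0,0,-1.7],[0,0,-1.7],[0,-1.0,0]],"dr":[[0,0,0],[0,0,0],[0,0,0],[0,0,0],[0,0,0]],"grip":[255,255,255,255,255]}'
python3 -m jog '{"translation":[[0,-0.8,0],[0,-0.8,0],[0,-0.8,0],[0,-0.8,0],[0,-0.8,0]],"dr":[[0,0,0],[0,0,0],[0,0,0],[0,0,0],[0,0,0]],"grip":[255,255,255,255,255]}'
python3 - <<'E'
import h; from h import *
st(); rails()
E
```

```text
time_s: 12.35
position: [517.6, -137.7, 25.3]
ee_rot: [-0.001, 1.573, 0.003]
ft_force: [-0.6, -0.1, -0.1]
finger_gap: 0.5
time_s: 12.85
position: [518.7, -179.2, 26.9]
ee_rot: [0.0, 1.57, 0.0]
ft_force: [-0.6, 3.0, 0.2]
finger_gap: 0.3
t 12.85 tcp bay [33.  46.9] z 26.9 toolz yaw deg 0.0 x [ 0.  0. -1.] F [-0.6  3.   0.2] gap 0.3Traceback (most recent call last):
  File "<stdin>", line 2, in <module>
  File "h.py", line 42, in rails
    e,w=findrail(d); L=max(w); t=np.degrees(np.arctan2(*(e[1]-e[0])[::-1])); u=(e[1]-e[0])/np.linalg.norm(e[1]-e[0])
        ~~~~~~~~^^^
  File "h.py", line 29, in findrail
    n,l,st,c=cv2.connectedComponentsWithStats(m.astype(np.uint8)); i=1+np.argmax(st[1:,4])
                                                                       ~~~~~~~~~^^^^^^^^^^
    return _wrapfunc(a, 'argmax', axis=axis, out=out, **kwds)
    return bound(*args, **kwds)
ValueError: attempt to get argmax of an empty sequence
```

```bash
sed -i 's/def rails():/def rails(cams=("top","scene")):/; s/for n in ("top","scene"):$/for n in cams:/' h.py
python3 - <<'E'
import h; from h import *
rails(("scene",)); cv2.imwrite("pics/s4.png",h.scene["image"][180:360,100:340].repeat(3,0).repeat(3,1))
E
```

```text
scene e0 [-103.   31.] e1 [117.9  15.4] L,w [ 28.  221.5] ang -4.0 A from e1 [-101.6   30.9] B from e0 [116.4  15.5]
```

View pics/s4.png

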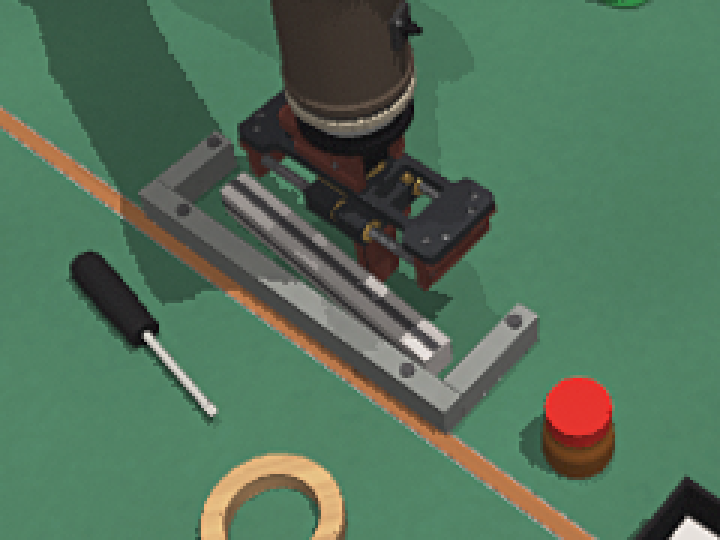

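The rail is inside the bay. Its far end is almost at the fence, and its near end, at crop (235,190), is still about 20 mm out. Next I'll push the near end in.

```bash

python3 -m jog '{"translation":[[0,2.0,0],[0,0,4.8],[-3.9,0,0],[-3.9,0,0],[-3.9,0,0]],"dr":[[0,0,0],[0,0,0],[0,0,0],[0,0,0],[0,0,0]],"grip":[255,255,255,255,255]}'
python3 -m jog '{"translation":[[0,0,-2.4],[0,0,-2.6],[0,-0.8,0],[0,-0.8,0],[0,-0.6,0]],"dr":[[0,0,0],[0,0,0],[0,0,0],[0,0,0],[0,0,0]],"grip":[255,255,255,255,255]}'
python3 -m jog '{"translation":[[0,-0.5,0],[0,-0.3,0],[0,0,0],[0,0,0],[0,0,0]],"dr":[[0,0,0],[0,0,0],[0,0,0],[0,0,0],[0,0,0]],"grip":[255,255,255,255,255]}'
python3 - <<'E'
import h; from h import *
st(); rails(("scene",))
E
```

```text
time_s: 13.45
position: [400.4, -158.6, 74.8]
ee_rot: [-0.001, 1.57, 0.0]
ft_force: [-0.6, -0.4, 0.3]
finger_gap: 0.6
time_s: 13.95
position: [401.9, -181.9, 25.4]
ee_rot: [0.0, 1.57, -0.001]
ft_force: [0.2, 0.6, -1.0]
finger_gap: 0.2
time_s: 14.45
position: [401.7, -188.5, 24.7]
ee_rot: [-0.0, 1.57, -0.0]
ft_force: [0.4, -0.0, 0.2]
finger_gap: 0.1
t 14.45 tcp bay [-84.   37.4] z 24.7 toolz yaw deg 0.0 x [ 0. -0. -1.] F [ 0.4 -0.   0.2] gap 0.1
scene e0 [-101.2   16.6] e1 [120.   17.7] L,w [221.2  29.7] ang 0.3 A from e1 [-100.    16.6] B from e0 [118.8  17.7]
```

```bash

python3 -m jog '{"translation":[[0,-0.2,0],[0,-0.2,0],[0,0,0],[0,0,0],[0,0,0]],"dr":[[0,0,0],[0,0,0],[0,0,0],[0,0,0],[0,0,0]],"grip":[255,255,255,255,255]}'
python3 -m jog '{"translation":[[0,-0.2,0],[0,-0.1,0],[0,0,0],[0,0,0],[0,0,0]],"dr":[[0,0,0],[0,0,0],[0,0,0],[0,0,0],[0,0,0]],"grip":[255,255,255,255,255]}'
python3 - <<'E'
import h; from h import *
st(); rails(("scene",))
E
```

```text
time_s: 15.0
position: [401.5, -191.8, 24.5]
ee_rot: [0.0, 1.571, 0.001]
ft_force: [0.1, 4.7, 2.1]
finger_gap: 0.3
time_s: 15.5
position: [401.4, -192.1, 24.5]
ee_rot: [0.001, 1.572, 0.006]
ft_force: [0.1, 14.5, 9.2]
finger_gap: 0.7
t 15.5 tcp bay [-84.3  33.8] z 24.5 toolz yaw deg 0.2 x [-0.002  0.005 -1.   ] F [ 0.1 14.5  9.2] gap 0.7
scene e0 [-101.4   14. ] e1 [119.5  19.6] L,w [220.9  28.9] ang 1.4 A from e1 [-100.4   14.1] B from e0 [118.5  19.6]
```

```bash

python3 -m jog '{"translation":[[0,2.2,0],[0,0.3,4.8],[4.3,0,0],[4.3,0,0],[4.3,0,0]],"dr":[[0,0,0],[0,0,0],[0,0,0],[0,0,0],[0,0,0]],"grip":[255,255,255,255,255]}'
python3 -m jog '{"translation":[[4.3,0,0],[0,0,-2.4],[0,0,-2.4],[0,-0.7,0],[0,-0.7,0]],"dr":[[0,0,0],[0,0,0],[0,0,0],[0,0,0],[0,0,0]],"grip":[255,255,255,255,255]}'
python3 -m jog '{"translation":[[0,-0.3,0],[0,-0.3,0],[0,-0.1,0],[0,0,0],[0,0,0]],"dr":[[0,0,0],[0,0,0],[0,0,0],[0,0,0],[0,0,0]],"grip":[255,255,255,255,255]}'
python3 - <<'E'
import h; from h import *
st(); rails(("scene",))
E
```

```text
time_s: 16.05
position: [532.8, -170.9, 73.7]
ee_rot: [-0.001, 1.568, -0.001]
ft_force: [0.5, -0.9, -0.5]
finger_gap: 0.4
time_s: 16.55
position: [573.1, -185.7, 24.6]
ee_rot: [-0.0, 1.572, -0.001]
ft_force: [0.4, 0.7, 0.4]
finger_gap: 0.3
time_s: 17.05
position: [573.7, -191.7, 25.0]
ee_rot: [-0.0, 1.57, -0.0]
ft_force: [-0.3, -0.7, -0.4]
finger_gap: 0.7
t 17.05 tcp bay [88.1 34.5] z 25.0 toolz yaw deg 0.0 x [ 0.001 -0.    -1.   ] F [-0.3 -0.7 -0.4] gap 0.7
scene e0 [-100.5   12.5] e1 [120.5  15.6] L,w [221.1  25.8] ang 0.8 A from e1 [-99.5  12.5] B from e0 [119.4  15.6]
```

Keep pressing gently until it makes contact, then check.

```bash

python3 -m jog '{"translation":[[0,-0.2,0],[0,-0.1,0],[0,0,0],[0,0,0],[0,0,0]],"dr":[[0,0,0],[0,0,0],[0,0,0],[0,0,0],[0,0,0]],"grip":[255,255,255,255,255]}'
python3 -m jog '{"translation":[[0,-0.1,0],[0,-0.1,0],[0,0,0],[0,0,0],[0,0,0]],"dr":[[0,0,0],[0,0,0],[0,0,0],[0,0,0],[0,0,0]],"grip":[255,255,255,255,255]}'
python3 - <<'E'
import h; from h import *
st(); rails(("scene",))
E
```

```text
time_s: 17.6
position: [573.7, -192.5, 24.7]
ee_rot: [0.001, 1.571, 0.003]
ft_force: [-0.8, 6.2, 5.0]
finger_gap: 0.5
time_s: 18.1
position: [573.7, -192.6, 24.7]
ee_rot: [0.002, 1.572, 0.006]
ft_force: [-1.7, 10.8, 6.9]
finger_gap: 0.7
t 18.1 tcp bay [88.  33.5] z 24.7 toolz yaw deg 0.1 x [-0.001  0.005 -1.   ] F [-1.7 10.8  6.9] gap 0.7
scene e0 [-100.9   14. ] e1 [120.2  14. ] L,w [ 24.1 221.1] ang -0.0 A from e1 [-99.8  14. ] B from e0 [119.1  14. ]
```

Both ends met the fence at the same finger depth (y = 33.5 to 33.8 mm). I'll back off, lift and look at the whole scene.

```bash

python3 -m jog '{"translation":[[0,1.5,0],[0,2.0,0],[0,0,5],[0,0,5],[0,3,5]],"dr":[[0,0,0],[0,0,0],[0,0,0],[0,0,0],[0,0,0]],"grip":[255,255,255,255,255]}'
for i in 1 2 3; do python3 -m jog '{"translation":[[-2,3.8,0],[-2,3.8,0],[-2,3.8,0],[-2,3.8,0],[-2,3.8,0]],"dr":[[0,0,0],[0,0,0],[0,0,0],[0,0,0],[0,0,0]],"grip":[255,255,255,255,255]}'; done
python3 - <<'E'
import h; from h import *
st(); rails(); cv2.imwrite("pics/t5.png",h.top["image"])
d0=np.load("pics/top1.npy",allow_pickle=True).item()["image"]
g=lambda im,b:cv2.phaseCorrelate(*[cv2.cvtColor(i[b[0]:b[1],b[2]:b[3]],6).astype(np.float32) for i in (d0,im)])
for n,b in dict(jar=(125,170,350,392),tape=(165,225,410,470),driver=(225,315,410,440),board=(185,255,90,150),sink=(140,185,135,180),spool=(225,275,185,232)).items(): print(n,np.round(g(h.top["image"],b)[0],2))
E
```

```text
time_s: 18.65
position: [573.2, -139.3, 169.8]
ee_rot: [0.001, 1.57, -0.007]
ft_force: [0.9, 0.6, 0.9]
finger_gap: 0.4
time_s: 19.15
position: [472.5, 55.6, 167.4]
ee_rot: [-0.0, 1.57, -0.0]
ft_force: [0.2, 0.4, 0.0]
finger_gap: 0.6
time_s: 19.65
position: [372.4, 245.6, 167.6]
ee_rot: [0.0, 1.57, 0.0]
ft_force: [-0.3, 0.0, -0.4]
finger_gap: 0.5
time_s: 20.15
position: [272.4, 435.6, 167.4]
ee_rot: [0.0, 1.57, 0.0]
ft_force: [0.4, 0.3, 0.7]
finger_gap: 0.5
t 20.15 tcp bay [-214.1  661.4] z 167.4 toolz yaw deg -0.0 x [ 0.001  0.    -1.   ] F [0.4 0.3 0.7] gap 0.5
top e0 [-102.7   14.9] e1 [116.3  11.7] L,w [ 24.2 219. ] ang -0.8 A from e1 [-103.7   14.9] B from e0 [117.3  11.7]
scene e0 [-99.5  13.8] e1 [120.6  13.8] L,w [220.   23.6] ang 0.0 A from e1 [-99.4  13.8] B from e0 [120.5  13.8]
jar [0.54 0.39]
tape [ 0.01 -0.02]
driver [-0.03  0.  ]
board [ 0.01 -0.01]
sink [0.55 0.39]
spool [-0.02  0.02]
```

View pics/t5.png

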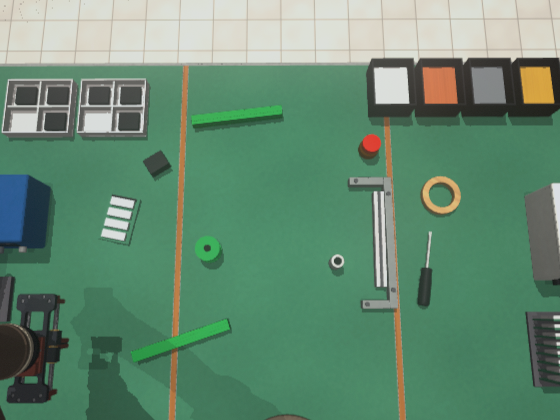

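The top view shows the rail at (376,192) to (381,286), inside the bay and parallel to the fence, with the other objects where they were. I'll check the near-end gap close up before handing in.

```bash
python3 - <<'E'
import h; from h import *
d=eyes.get_image("top"); cv2.imwrite("pics/t6.png",cv2.resize(d["image"][170:315,340:410],None,fx=4,fy=4,interpolation=cv2.INTER_CUBIC))
P=pts(d); b=tobay(P,B); hsv=cv2.cvtColor(d["image"],cv2.COLOR_BGR2HSV)
# bright stripes of rail: centroid in y per x-slice, against fence back edge fit
m=(P[...,2]>20)&(P[...,2]<36)&(hsv[...,2]>150)&(hsv[...,1]<60)&(b[...,1]>-5)&(b[...,1]<40)&(abs(b[...,0])<125)
for x in range(-100,120,20):
    k=m&(abs(b[...,0]-x-5)<10)
    f=(P[...,2]>20)&(P[...,2]<36)&(hsv[...,1]<60)&(abs(b[...,0]-x-5)<10)&(b[...,1]<60)&(b[...,1]>-40)
    y=b[k][:,1]; print(x,len(y),y.min().round(1),y.max().round(1),y.mean().round(1),"outer",b[f][:,1].max().round(1),"back",b[f][:,1].min().round(1))
E
```

```text
-100 71 -5.0 24.0 10.6 outer 25.8 back -18.8
-80 77 -4.2 25.2 11.4 outer 26.5 back -19.3
-60 75 -4.9 24.6 11.4 outer 25.1 back -19.1
-40 64 -3.9 23.6 11.2 outer 25.4 back -18.6
-20 69 -4.7 23.0 10.0 outer 24.9 back -18.4
0 81 -5.0 24.2 10.5 outer 24.3 back -19.6
20 69 -4.7 23.5 10.3 outer 24.2 back -19.0
40 75 -5.0 22.4 9.5 outer 25.3 back -19.1
60 72 -4.5 22.7 8.7 outer 24.6 back -19.0
80 70 -5.0 23.1 9.9 outer 23.5 back -19.6
100 66 -4.4 22.1 9.4 outer 22.9 back -17.7
```

View pics/t6.png

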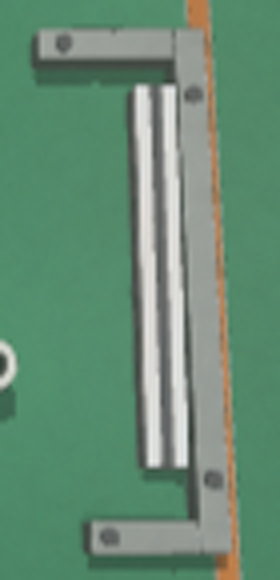

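The rail lies against the fence, with a gap of 0 to about 2 mm at its near end (crop (190,460)), inside the 7 mm limit. Handing in.

```bash
python3 -c "
from h import *
st(); print(manip.hand_in())"
```

```text
t 20.3 tcp bay [-214.9  662.1] z 167.0 toolz yaw deg 0.3 x [ 0. -0. -1.] F [ 0.2 -1.4  0.7] gap 0.4
the job is handed in; nothing more can be done
None
```

The rail is parked in the bay, between the end stops and against the back fence. I handed the job in at 20.3 s; the hand-in reports no verdict. With the closed fingertips I swung the robot-side end in to about 54°, then pushed the rail endwise behind the post. I pushed the other end round, with one more endwise push on the way, and pressed each end to the fence in turn (about 11–15 N sideways).

**Rail position:** In the bay's axes, the top camera put the end centres at y = 14.9 mm (near end) and 11.7 mm (far end), and the scene camera put both at 13.8 mm. The limits are 4 to 19 mm. The two cameras differ by 1–2 mm, within calibration. The close look showed no gap at the far end and at most about 2–3 mm at the near end. Along the fence the rail runs from about x = -101 to +118 mm, inside the stops.

**On the way:** One end was behind the post with the other still outside, at y of about 26 and 204 mm (limits below 85 and above 95 mm).

**Bystanders:** None of them moved visibly. The before/after image comparison came out at under 1 pixel for each. The arm was clear of everything at hand-in.

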